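# Fit the charged battery into the cordless reading lamp and switch it on

## Task

Take the charged battery pack out of the charger and push it straight down into the battery bay of the reading lamp, past the sprung ball in the bay's side, until it is fully home and clicks held; then, with the pack let go, push the lamp's little switch lever right over to switch the lamp on. Feel for the click: the bay's cradle is height-adjustable and stands some millimetres higher or lower each time, so the depth is not known, and pressing down with more than about 20 N cracks it. Leave everything else standing where it is.

Things in the scene. Friction and masses are not known exactly. Their poses are not given: they have to be found in the camera images.
- pack_center (a point): Battery pack, 80 mm tall, about 0.22 kg, upright in one of the charger's two pockets. Point: its centre, 40 mm above its foot. Axes x across its thin side, y along its long side, z up. Grey head 30 (x) by 48 (y) by 32 mm high on top, to be gripped across x; below it a black shank 26 x 40 x 48 mm with a tapered foot. Turned half round about z it fits as well.
- pack: The same battery pack, point at the middle of its foot. The foot tapers over its lowest 11 mm, from 26 x 40 to 22 x 31 mm. Across each narrow side (+y and -y) runs a V groove, 9 mm wide, 3 mm deep, its middle 18 mm above the foot. The underside of the head is a shoulder 48 mm above the foot.
- lamp: Chrome cordless reading lamp, fixed, base plate 130 (x) by 250 (y) by 18 mm; point: middle of its underside, z up, y along the base. Battery bay at its +y end, switch lever beside it, and at the -y end (y = -108 mm) a post 150 mm tall whose arm with a shade leads outwards to -y, up to 270 mm high.
- bay (a point): Middle of the mouth of the lamp's battery bay with its cradle at the highest setting, 82 mm above the sideboard; axes as the lamp's. The cradle, a grey block 66 (x) by 86 (y) mm with a steel collar on top, slides stiffly in a sleeve and stands 0 to 14 mm lower than that. Well 28 (x) by 42 (y) mm: 1 mm play each side. Home: pack shoulder on the collar, pack centre 8 mm below the true mouth.
- ball (a joint): Sprung steel ball, 12 mm, in the bay's +y wall 30 mm below the mouth; 0 = fully out, grows as pushed back (m). The pack meets it 15 to 18 mm above home; passing it takes a push of 8 to 14 N, then less. It reads 0.002 to 0.003 against the shank and about 0.0005 once it has clicked into the groove, pack home. Sprung contacts in the floor lift the pack with 3 to 9 N over the last 4 mm.
- lever (a joint): Chrome switch lever of the lamp, a hinged stick on a black block: 0 = off, leaning 0.5 rad from upright towards the lamp's -x; 1.0 = on, leaning 0.5 rad to the lamp's +x, its stop. It starts at 0 to 0.15, moves with about 1.5 N at the tip and stays where it is left.
- lever_tip (a point): Middle of the 16 mm ball at the tip of the switch lever, 46 mm from the lever's pivot; stick 8 mm thick. Turns with the lever.
- lever_pivot (a point): Pivot of the switch lever, fixed on the lamp, 30 mm above the sideboard; 90 mm from the bay's middle to the lamp's -y. Axes as the lamp's.
- charger: White charger, fixed, 70 (x) by 150 (y) by 32 mm, point: middle of its underside. Two equal pockets, 18 mm deep (floor 14 mm above the sideboard), 36 mm to either side along y, long side along y. One holds the pack, the other the torch.
- torch: Pocket torch, round, 29 mm thick, 96 mm tall, standing in the charger's other pocket; point: middle of its foot. Leave it there.
- pencil_cup: Red plastic pencil cup, 80 mm wide, with pencils up to 145 mm; point: middle of its foot. Leave alone.
- ashtray: Square glass ashtray with keys, 125 x 125 x 36 mm; point: middle of its underside. Leave alone.
- hedgehog: Ceramic hedgehog figurine, about 110 x 85 x 80 mm; point: middle of its foot. Leave alone.
- bamboo_box: Bamboo box with a sliding lid, 105 x 185 x 72 mm; point: middle of its underside. Leave alone.
- remote: Black remote control lying flat, 46 x 165 x 18 mm; point: middle of its underside. Leave alone.
- coasters: Stack of round coasters, 96 mm wide, 28 mm high; point: middle of its underside. Leave alone.
- candle: Candle in an amber glass, 76 mm wide, 80 mm high; point: middle of its foot. Leave alone.
Mind the look-alikes: they are no part of the job. What is shaped like the pack but purple or red is not meant.

How it is judged:
By the outcome, as a careful person would: the job done as asked, in the order asked, and still so for the second after the job is handed in, with the robot touching nothing.
It also fails if it takes over 67 s, if anything falls off the work surface, if the arm or the gripper's body presses on something with over 40 N, if the wrist force passes 120 N, or if a joint passes its speed limit or range.

## Robot

A 7-joint arm with a two-finger parallel gripper is mounted at the origin on the work surface. World frame = base frame: x ahead of the robot, y to its left, z up, the work surface at z = 0. Lengths are in m, angles in rad, forces in N, time in s.
With the tool pointing down it reaches from about 0.4 to 0.9 m from the base axis. Payload 5.6 kg.
Tool frame: the origin (TCP) lies at the very end of the fingers, on their centre line; the grasp point (between the pads) lies behind it (ctrl.grasp_offset is the z of the grasp point in the tool frame, in m); z points along the fingers, y is the line along which they close (so a half turn about z gives the same grasp; the last joint's range is limited). The gripper opens to 92 mm and grips with 3 to 60 N. Pads are 20 mm wide; open, the fingers measure 128 mm over their backs; the gripper's body (75 mm by 189 mm) begins 69 mm behind the grasp point.
Start: joints at [1.246, 0.468, -0.012, 1.603, 0.006, 1.071, -0.056], TCP at [0.181, -0.624, 0.215] pointing down, gripper open.
Joint ranges: [-2.53, 2.53], [-0.31, 2.02], [-1.57, 1.55], [0.28, 2.44], [-1.29, 4.43], [0.15, 1.84], [-2.92, 2.92]. Speed limits (rad/s): [2.57, 2.57, 3.14, 3.14, 3.14, 3.14, 3.14].

## Interface

Orientations are given as a unit quaternion [x, y, z, w].
In Python, from plant import ctrl, cams gives the robot as it stands.
- The arm moves only by the tool arm_command, never from a script. Its argument "rows" is a list of rows, each a list of 3 entries, a list of its own where there are three numbers: the shift along the tool's x, y, z normalised to -1 to 1, where 1 is 30 cm, then the turn, a rotation vector about the tool's x, y, z normalised to -1 to 1, where 1 is pi rad, then the closure in counts, from 0 (fully open) to 255 (shut). A call has 1 to 5 rows; each row shifts and turns the commanded pose from where the row before left it, along the tool's axes as they then stand; what a row does not reach is not made up. A row lasts 1/10 s, in which the tool goes at most 50 mm and 8.59 degrees, less where a joint would pass 70% of its speed; a pose out of reach is approached as far as the arm can. A call with a number of a shift or a turn outside -1 to 1 is refused whole. A call with a gripper value outside its range is refused whole. The fingers move at their own pace and stop on an object; "grip_force" is the grip in N (left out, the last holds). Time passes only in rows, so rows that do not move let the fingers close. It gives the time, the measured TCP pose, the force, the opening and the grip force at its end, in the units of the state.
- ctrl.get_state(): the state, without advancing time (a new reading comes with each control period).
- cams.camera(name): name is "scene" or "top" or "wrist"; returns a dict with "pixels" (400x640x3 uint8, red, green, blue), "range_z" (400x640 float32, m along the optical axis (not along the pixel's ray), 0 where there is no reading), "fx", "fy", "cx", "cy" (pixels), "rvec" (rotation vector, rad) and "tvec" (3), from world to camera coordinates, as OpenCV has them. Camera axes: x right, y down, z forward; pixel columns grow to the right and rows downward; lengths in m; the calibration is good to about 2 mm. A picture is of the moment at which its call begins.
- ctrl.job_done(): hands the job in; it is judged then, once.
The state is a dict: "time": time; "joint_pos": joint angles; "qvel": joint speeds; "joint_torque": joint torques, N m; "tool_pos": TCP position; "orientation": TCP orientation; "force": force on the tool from outside, world axes, zero at the start; "ft_torque": the same for the moment, N m; "width": finger opening in m; "gripper_force": force on a finger pad.
Only numpy, scipy, OpenCV 4.12 (cv2) and the standard library are available. Lean on these libraries where they do the work, as an engineer would, in place of code of your own. Each camera call takes 0.05 s, during which the arm holds its last target. There are 200 camera calls.

## Working session

There is one attempt and no reset: what is moved stays moved. The work goes in short steps, Python scripts to look and compute and a tool call to move; the robot and the scene stay as the last step left them, time stands still between calls to the robot, and variables do not carry over. Pictures are saved under pics/ and viewed, at most 10 in all, crops included, and the job is handed in when it is done.

Besides the shell and the picture viewer there is one more tool, called after "Call:" by a JSON object that holds its "api" and its "payload", one argument or row to a line. arm_command: Moves the arm, as the interface text tells. Scaled input: -1 to 1 covers 30 cm each way for a shift and pi rad each way for a turn. Its arguments: {"type":"object","properties":{"rows":{"type":"array"},"grip_force":{"type":"number"}},"required":["rows"]}

```bash
mkdir -p pics
cat > h.py <<'E'
import numpy as np, cv2
from plant import ctrl, cams
def cloud(c):
    R=cv2.Rodrigues(np.array(c['rvec'],float))[0]; t=np.array(c['tvec'],float).ravel()
    z=c['range_z']; v,u=np.mgrid[:z.shape[0],:z.shape[1]]
    P=np.stack([(u-c['cx'])/c['fx']*z,(v-c['cy'])/c['fy']*z,z],-1)
    W=(P-t)@R; W[z<=0]=np.nan
    return W
def save(c,n,crop=None,s=1):
    im=c['pixels'][...,::-1]
    if crop: a,b,d,e=crop; im=im[b:e,a:d]
    cv2.imwrite('pics/'+n,cv2.resize(im,None,fx=s,fy=s,interpolation=cv2.INTER_CUBIC))
E
python3 - <<'E'
from h import *
import pickle
print(ctrl.grasp_offset, ctrl.get_state())
for n in ['scene','top']:
    c=cams.camera(n); save(c,n+'0.png'); pickle.dump(c,open(n+'.pkl','wb'))
    R=cv2.Rodrigues(np.array(c['rvec'],float))[0]; print(n,c['fx'],-R.T@np.array(c['tvec']).ravel())
E
```

```text
-0.0187 {'time': 0.0, 'joint_pos': array([ 1.24599664,  0.46835499, -0.01159059,  1.60361581,  0.00598786,
        1.0713675 , -0.05631573]), 'qvel': array([-2.19363760e-04,  2.80125717e-04, -1.19495129e-03, -2.39885611e-05,
       -7.38009047e-04, -3.28331138e-04, -1.48942663e-03]), 'joint_torque': array([ 7.42456050e-04, -5.20567560e+01, -1.19900506e-02, -2.43751824e+01,
       -5.66385209e-02,  1.72014046e-02,  1.59388751e-04]), 'tool_pos': array([ 0.18052575, -0.62383492,  0.21365795]), 'orientation': array([ 9.90096440e-01,  1.40386283e-01, -1.77126846e-04, -8.37065074e-04]), 'force': array([-0.96151299,  0.17921334,  0.98749905]), 'ft_torque': array([ 0.02709207, -0.02120358, -0.01781815]), 'gripper_force': 0.0, 'width': 0.09172575941819554}
scene 396.9041379972073 [ 1.19254402 -0.29056759  0.81329575]
top 491.1611906459442 [ 0.39957806 -0.00865539  1.28888691]
```

View pics/scene0.png

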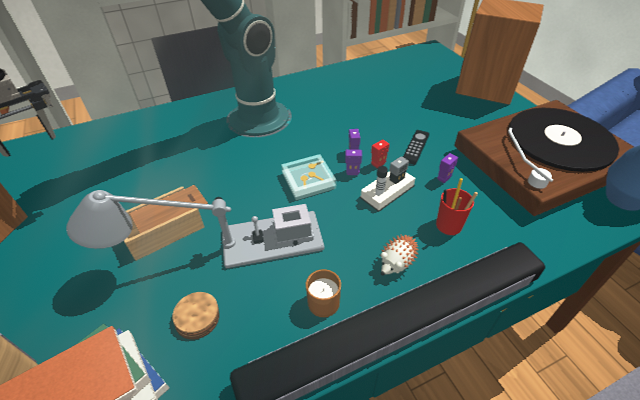

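View pics/top0.png

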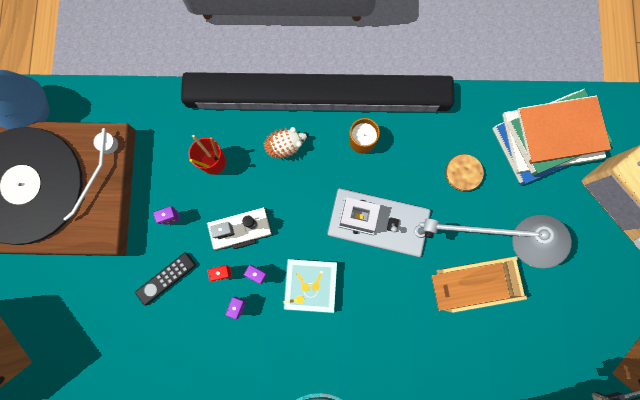

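The scene view shows the lamp with its bay at (292,222), the lever at (256,230), and the charger at (388,188) holding the grey pack (400,168) and the torch (381,180). In the top view the pack head is at (222,228), the torch at (250,222), the bay at (360,215) and the lever at (395,225). There are purple and red decoys near the pack.

```bash
cat > m.py <<'E'
from h import *
import pickle
def rect(W,m,name):
    P=W[m]; P=P[~np.isnan(P[:,0])]
    (c,s,a)=cv2.minAreaRect((P[:,:2]*1000).astype(np.float32))
    print(name,len(P),'c',np.round(c,1),'s',np.round(s,1),'a',round(a,1),'zmed',round(np.median(P[:,2])*1000,1), 'mean',np.round(P.mean(0)*1000,1))
C={n:pickle.load(open(n+'.pkl','rb')) for n in ['top','scene']}
for n,c in C.items():
    W=cloud(c); x,y,z=W[...,0],W[...,1],W[...,2]
    print(n,'table',np.nanmedian(z[150:300,100:500][np.abs(z[150:300,100:500])<.03]))
    if n=='top': V,U=np.mgrid[:400,:640]; box=lambda a,b,d,e:(U>=a)&(U<=d)&(V>=b)&(V<=e)
    if n=='top':
        B=box(200,200,275,255); L=box(325,185,437,260)
        for nm,reg in (('ch',B),('lamp',L)):
            zz=z[reg]; print(nm,np.histogram(zz*1000,bins=range(-10,160,5))[0])
        ref=(x[B],y[B])
    else:
        pass
    # world-region masks
    if n=='top':
        p=W[228,222]; t=W[222,250]; b=W[215,360]; l=W[225,395]; print(p,t,b,l)
    near=lambda q,r:(np.hypot(x-q[0],y-q[1])<r)
    rect(W,near(p,.04)&(z>.08)&(z<.102),'packtop')
    rect(W,near(t,.025)&(z>.10)&(z<.125),'torch')
    rect(W,near((p+t)/2,.1)&(z>.026)&(z<.036),'charger')
    rect(W,near(b,.07)&(z>.060)&(z<.088),'cradle')
    rect(W,near(b,.2)&(z>.012)&(z<.022),'base')
    rect(W,near(l,.05)&(z>.05)&(z<.09)&(y<b[1]-.06),'lever')
E
python3 m.py
python3 - <<'E'
from h import *
import pickle
c=pickle.load(open('top.pkl','rb'));save(c,'topcrop.png',(200,180,440,260),3.3)
E
```

```text
top table 0.0009194803884472949
ch [  43 1042 1271  159  112   76   26  216  701  154    7    7    7    3
    2    8   15    6   13   22  158   78    2   65   46    0    0    0
    0    0    0    0    0]
lamp [  74 1599 1842  147  423 2151  680  118  252   94   18   17   21   25
   18   19   22  307  440   29    2    2    1    0    0    0    0    0
    0    1   11   12   28]
[0.51864071 0.24459693 0.09194992] [0.53272262 0.17395594 0.10812323] [ 0.56307663 -0.09695053  0.03958661] [ 0.53992158 -0.18783996  0.02930497]
packtop 262 c [515.5 249. ] s [31.5 49.3] a 15.5 zmed 93.6 mean [514.8 247.6  93. ]
torch 112 c [536.3 180.1] s [27.2 27.5] a 3.1 zmed 109.4 mean [535.8 179.4 109.5]
charger 974 c [525.8 214.8] s [ 70.6 150.7] a 16.2 zmed 31.9 mean [524.6 207.7  31.8]
cradle 783 c [561.2 -94.3] s [86.1 66.6] a 77.4 zmed 80.6 mean [560.3 -94.2  80. ]
base 3285 c [ 542.9 -136.3] s [278.3 388.9] a 68.8 zmed 17.6 mean [ 534.3 -145.2   17.4]
lever 36 c [ 528.4 -178.9] s [14.7 17.7] a 88.7 zmed 78.0 mean [ 526.1 -178.1   76.8]
scene table -0.0003794069111447249
packtop 180 c [516.3 249.8] s [32.6 49.6] a 12.8 zmed 92.0 mean [519.3 247.6  90.4]
torch 78 c [537.1 180.8] s [27.  25.7] a 84.5 zmed 108.4 mean [538.8 179.8 107.7]
charger 622 c [525.3 216.9] s [ 71.4 153.3] a 16.1 zmed 31.1 mean [537.9 205.5  30.9]
cradle 813 c [560.3 -92.4] s [85.9 73. ] a 77.6 zmed 79.1 mean [566.3 -94.   76.6]
base 2564 c [ 494.2 -104.5] s [303.8 262.9] a 76.7 zmed 17.1 mean [ 554.6 -157.3   17. ]
lever 54 c [ 528.1 -177.7] s [12.7 20.7] a 70.9 zmed 74.1 mean [ 529.7 -177.8   69.2]
```

View pics/topcrop.png

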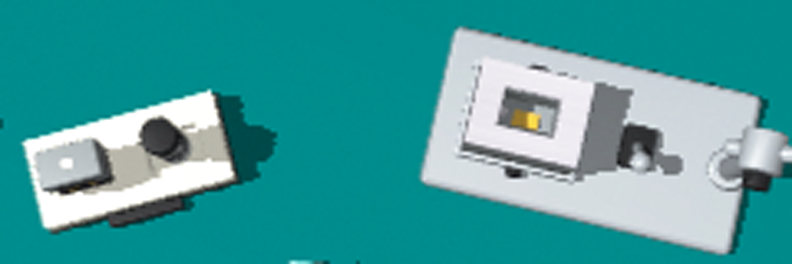

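The crop confirms the layout: pack head at crop (72,163), bay at (530,115) and lever ball at (642,158). The depth clouds agree across the two views.

- **Pack:** (516, 249), top at z 93, yaw 16.3°.
- **Bay:** (560.7, -93.5), mouth about 80, yaw -12.6°.
- **Lever tip:** (526, -178).

Next I plan the approach.

```bash
cat > plan.py <<'E'
import sys,json,numpy as np
from scipy.spatial.transform import Rotation as Ro
from plant import ctrl
def plan(wps,g,step=45.,nd=3):
    s=ctrl.get_state(); p=np.array(s['tool_pos'])*1000; R=Ro.from_quat(s['orientation'])
    out=[]
    for w in wps:
        q=np.array(w[:3],float); th=np.radians(w[3])
        T=Ro.from_matrix(np.array([[np.cos(th),np.sin(th),0],[np.sin(th),-np.cos(th),0],[0,0,-1]]))
        rv=(R.inv()*T).as_rotvec(); n=int(max(np.ceil(np.linalg.norm(q-p)/step),np.ceil(np.degrees(np.linalg.norm(rv))/8.),1))
        for i in range(n):
            k=n-i; d=np.round(R.inv().apply((q-p)/k)/300,nd)
            r=np.round((R.inv()*T).as_rotvec()/k/np.pi,nd+1)
            p=p+R.apply(d*300); R=R*Ro.from_rotvec(r*np.pi); out.append([(d+0).tolist(),(r+0).tolist(),g])
    for i in range(0,len(out),5): print(json.dumps(out[i:i+5]))
if __name__=='__main__': 
    plan(json.loads(sys.argv[1]),int(sys.argv[2]),*(map(float,sys.argv[3:4])))
E
python3 plan.py '[[370,-330,215,60],[516,249,200,106.3]]' 0
python3 - <<'E'
from h import *
import pickle
W=cloud(pickle.load(open('top.pkl','rb'))).reshape(-1,3)
P=W[(W[:,2]>.13)&(W[:,0]>.2)&(W[:,0]<.8)&(np.abs(W[:,1])<.65)]
for y in np.arange(-.65,.65,.1):
    q=P[(P[:,1]>=y)&(P[:,1]<y+.1)]
    if len(q): print(round(y,2),len(q),q.min(0).round(3),q.max(0).round(3))
E
```

```text
[[[0.11, -0.096, 0.0], [-0.0001, 0.0, -0.0305], 0], [[0.119, -0.085, 0.0], [-0.0001, 0.0, -0.0305], 0], [[0.126, -0.073, -0.001], [0.0, 0.0, -0.0304], 0], [[0.132, -0.061, 0.0], [-0.0001, 0.0, -0.0305], 0], [[0.138, -0.047, -0.001], [0.0, 0.0, -0.0304], 0]]
[[[0.141, -0.034, -0.001], [-0.0001, 0.0, -0.0305], 0], [[0.144, -0.021, 0.0], [0.0, -0.0001, -0.0304], 0], [[0.146, -0.007, -0.001], [-0.0001, 0.0, -0.0305], 0], [[0.137, -0.039, 0.004], [0.0, 0.0, -0.0184], 0], [[0.139, -0.031, 0.004], [0.0, 0.0, -0.0184], 0]]
[[[0.14, -0.023, 0.004], [0.0, 0.0, -0.0184], 0], [[0.141, -0.015, 0.003], [0.0, 0.0, -0.0184], 0], [[0.142, -0.006, 0.004], [0.0, 0.0, -0.0184], 0], [[0.142, 0.002, 0.003], [0.0, 0.0, -0.0184], 0], [[0.142, 0.01, 0.004], [0.0, 0.0, -0.0183], 0]]
[[[0.141, 0.018, 0.003], [0.0, 0.0, -0.0184], 0], [[0.14, 0.026, 0.004], [0.0, 0.0, -0.0183], 0], [[0.138, 0.034, 0.003], [0.0, 0.0, -0.0184], 0], [[0.136, 0.042, 0.004], [0.0, 0.0, -0.0183], 0], [[0.133, 0.05, 0.003], [0.0, 0.0, -0.0184], 0]]
[[[0.13, 0.058, 0.004], [0.0, 0.0, -0.0183], 0], [[0.126, 0.065, 0.003], [0.0, 0.0, -0.0184], 0]]
-0.65 18 [ 0.2   -0.604  0.193] [ 0.505 -0.551  0.322]
-0.55 1966 [ 0.432 -0.55   0.155] [ 0.553 -0.45   0.27 ]
-0.45 687 [ 0.456 -0.45   0.15 ] [ 0.527 -0.35   0.256]
-0.35 335 [ 0.499 -0.349  0.149] [ 0.54  -0.25   0.208]
-0.25 142 [ 0.5   -0.25   0.138] [ 0.543 -0.228  0.17 ]
0.25 39 [0.674 0.261 0.13 ] [0.739 0.321 0.145]
```

Call:
{"api": "arm_command", "payload": {
  "rows": [
    [[0.11,-0.096,0],[0,0,-0.0305],0],
    [[0.119,-0.085,0],[0,0,-0.0305],0],
    [[0.126,-0.073,0],[0,0,-0.0305],0],
    [[0.132,-0.061,0],[0,0,-0.0305],0],
    [[0.138,-0.047,0],[0,0,-0.0305],0]
  ],
  "grip_force": 25
}}

```text
time: 0.6
tool_pos: [0.2997, -0.4388, 0.2143]
orientation: [0.928, 0.373, -0.0, -0.0]
force: [-0.3, 0.1, 1.1]
width: 0.092
gripper_force: 0.0
```

Call:
{"api": "arm_command", "payload": {
  "rows": [
    [[0.141,-0.034,0],[0,0,-0.0305],0],
    [[0.144,-0.021,0],[0,0,-0.0305],0],
    [[0.146,-0.007,0],[0,0,-0.0305],0],
    [[0.137,-0.039,0.004],[0,0,-0.0184],0],
    [[0.139,-0.031,0.004],[0,0,-0.0184],0]
  ]
}}

```text
time: 1.1
tool_pos: [0.3911, -0.2456, 0.2119]
orientation: [0.835, 0.551, -0.0, -0.0]
force: [0.9, -0.5, 0.4]
width: 0.0921
gripper_force: 0.0
```

Call:
{"api": "arm_command", "payload": {
  "rows": [
    [[0.14,-0.023,0.004],[0,0,-0.0184],0],
    [[0.141,-0.015,0.003],[0,0,-0.0184],0],
    [[0.142,-0.006,0.004],[0,0,-0.0184],0],
    [[0.142,0.002,0.003],[0,0,-0.0184],0],
    [[0.142,0.01,0.004],[0,0,-0.0183],0]
  ]
}}

```text
time: 1.6
tool_pos: [0.4426, -0.0392, 0.2067]
orientation: [0.747, 0.665, -0.0, 0.0]
force: [0.1, 0.0, -0.3]
width: 0.0914
gripper_force: 0.0
```

Call:
{"api": "arm_command", "payload": {
  "rows": [
    [[0.141,0.018,0.003],[0,0,-0.0184],0],
    [[0.14,0.026,0.004],[0,0,-0.0183],0],
    [[0.138,0.034,0.003],[0,0,-0.0184],0],
    [[0.136,0.042,0.004],[0,0,-0.0183],0],
    [[0.133,0.05,0.003],[0,0,-0.0184],0]
  ]
}}

```text
time: 2.1
tool_pos: [0.4945, 0.1676, 0.2014]
orientation: [0.644, 0.765, -0.0, -0.0]
force: [1.0, 0.6, -0.3]
width: 0.0918
gripper_force: 0.0
```

Call:
{"api": "arm_command", "payload": {
  "rows": [
    [[0.13,0.058,0.004],[0,0,-0.0183],0],
    [[0.126,0.065,0.003],[0,0,-0.0184],0],
    [[0,0,0],[0,0,0],0]
  ]
}}

```text
time: 2.4
tool_pos: [0.5145, 0.2552, 0.1993]
orientation: [0.596, 0.803, 0.002, -0.002]
force: [0.1, 0.4, -0.0]
width: 0.0921
gripper_force: 0.0
```

Run:
```python
from h import *
import pickle
s=ctrl.get_state(); print(s['time'],s['tool_pos'],s['orientation'],s['force'])
c=cams.camera('wrist'); save(c,'w1.png'); pickle.dump(c,open('w1.pkl','wb'))
W=cloud(c); x,y,z=W[...,0],W[...,1],W[...,2]
for nm,q,r,a,b in (('pack',(.516,.249),.04,.085,.1),('torch',(.5365,.180),.025,.1,.12),('ch',(.526,.215),.1,.026,.036)):
    m=(np.hypot(x-q[0],y-q[1])<r)&(z>a)&(z<b); 
    if m.sum()>10:
        P=W[m]; print(nm,m.sum(),cv2.minAreaRect((P[:,:2]*1000).astype(np.float32)),np.median(P[:,2]))
```

```text
2.4 [0.51454363 0.25517657 0.19926377] [ 0.59600323  0.80297854  0.00155159 -0.00179266] [ 0.05544533  0.42446513 -0.04868194]
pack 1994 ((516.1419067382812, 250.7142333984375), (30.53496742248535, 48.164031982421875), 16.074626922607422) 0.09328044633652618
torch 886 ((536.062744140625, 182.1361541748047), (28.02948760986328, 27.70069122314453), 67.1983871459961) 0.10909062366938277
ch 5714 ((526.0578002929688, 216.04782104492188), (70.14151000976562, 150.2572021484375), 16.398086547851562) 0.03141730539750523
```

View pics/w1.png

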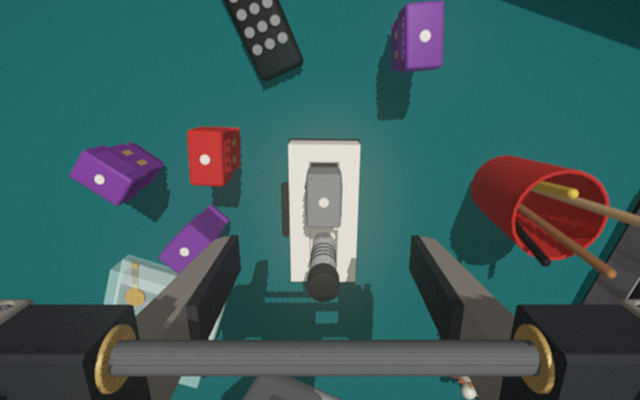

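The wrist view shows the grey pack at (324,195), between the fingers laterally, with the torch at (322,265). The pack measures (516, 250.3), yaw 16.2°.

```bash
python3 plan.py '[[516.1,250.3,140,106.3],[516.1,250.3,67,106.3]]' 0 30
```

```text
[[[-0.003, 0.002, 0.098], [-0.0002, -0.0003, 0.0009], 0], [[-0.003, 0.002, 0.098], [-0.0002, -0.0003, 0.0009], 0], [[0.0, 0.0, 0.081], [0.0, 0.0, 0.0], 0], [[0.0, 0.0, 0.081], [0.0, 0.0, 0.0], 0], [[0.0, 0.0, 0.082], [0.0, 0.0, 0.0], 0]]
```

Call:
{"api": "arm_command", "payload": {
  "rows": [
    [[0,0,0.098],[0,0,0],0],
    [[0,0,0.098],[0,0,0],0],
    [[0,0,0],[0,0,0],0],
    [[0,0,0],[0,0,0],0]
  ]
}}

```text
time: 2.85
tool_pos: [0.5154, 0.2476, 0.1409]
orientation: [0.6, 0.8, -0.001, -0.0]
force: [-0.4, -0.6, -0.8]
width: 0.0918
gripper_force: 0.0
```

```bash
python3 plan.py '[[516.1,250.3,67,106.3]]' 0 30
```

```text
[[[0.003, 0.002, 0.082], [-0.0001, 0.0001, 0.0], 0], [[0.002, 0.001, 0.082], [-0.0001, 0.0, -0.0001], 0], [[0.003, 0.002, 0.082], [-0.0001, 0.0001, 0.0], 0]]
```

Call:
{"api": "arm_command", "payload": {
  "rows": [
    [[0.004,0.003,0.06],[0,0,0],0],
    [[0.004,0.002,0.07],[0,0,0],0],
    [[0,0,0.07],[0,0,0],0],
    [[0,0,0.046],[0,0,0],0],
    [[0,0,0],[0,0,0],0]
  ]
}}

```text
time: 3.35
tool_pos: [0.516, 0.2508, 0.0665]
orientation: [0.6, 0.8, -0.001, -0.0]
force: [0.8, 0.2, 0.9]
width: 0.092
gripper_force: 0.0
```

Call:
{"api": "arm_command", "payload": {
  "rows": [
    [[0,0,0],[0,0,0],255],
    [[0,0,0],[0,0,0],255],
    [[0,0,0],[0,0,0],255],
    [[0,0,0],[0,0,0],255],
    [[0,0,0],[0,0,0],255]
  ],
  "grip_force": 30
}}

```text
time: 3.85
tool_pos: [0.5164, 0.2516, 0.0673]
orientation: [0.599, 0.8, 0.0, 0.0]
force: [0.8, 0.1, 0.8]
width: 0.0541
gripper_force: 0.0
```

Call:
{"api": "arm_command", "payload": {
  "rows": [
    [[0,0,0],[0,0,0],255],
    [[0,0,0],[0,0,0],255],
    [[0,0,0],[0,0,0],255]
  ]
}}

```text
time: 4.15
tool_pos: [0.5161, 0.2515, 0.0669]
orientation: [0.599, 0.801, -0.0, -0.0]
force: [0.9, -0.2, -1.1]
width: 0.03
gripper_force: 9.6
```

Call:
{"api": "arm_command", "payload": {
  "rows": [
    [[0,0,0],[0,0,0],255],
    [[0,0,-0.02],[0,0,0],255],
    [[0,0,-0.05],[0,0,0],255],
    [[0,0,-0.1],[0,0,0],255],
    [[0,0,-0.13],[0,0,0],255]
  ]
}}

```text
time: 4.65
tool_pos: [0.5151, 0.251, 0.1575]
orientation: [0.599, 0.801, -0.001, -0.001]
force: [0.4, -0.8, -1.6]
width: 0.03
gripper_force: 29.9
```

Call:
{"api": "arm_command", "payload": {
  "rows": [
    [[0,0,-0.1],[0,0,0],255],
    [[0,0,-0.03],[0,0,0],255],
    [[0,0,0],[0,0,0],255]
  ]
}}

```text
time: 4.95
tool_pos: [0.5168, 0.2517, 0.1975]
orientation: [0.599, 0.8, 0.001, 0.001]
force: [-0.3, -0.6, -3.0]
width: 0.03
gripper_force: 29.9
```

```bash
python3 plan.py '[[545,-162,200,77.4]]' 255 40
```

```text
[[[-0.123, -0.027, -0.001], [0.0001, 0.0, 0.0146], 255], [[-0.124, -0.021, -0.001], [0.0001, 0.0, 0.0146], 255], [[-0.125, -0.016, -0.001], [0.0001, 0.0, 0.0146], 255], [[-0.125, -0.01, -0.001], [0.0001, 0.0, 0.0146], 255], [[-0.126, -0.004, -0.001], [0.0001, 0.0, 0.0146], 255]]
[[[-0.126, 0.001, -0.001], [0.0001, 0.0, 0.0146], 255], [[-0.125, 0.007, -0.001], [0.0001, 0.0, 0.0146], 255], [[-0.125, 0.013, 0.0], [0.0001, 0.0, 0.0146], 255], [[-0.124, 0.019, -0.001], [0.0, -0.0001, 0.0147], 255], [[-0.123, 0.024, 0.0], [0.0001, 0.0, 0.0146], 255]]
[[[-0.122, 0.03, -0.001], [0.0, -0.0001, 0.0147], 255]]
```

Call:
{"api": "arm_command", "payload": {
  "rows": [
    [[-0.123,-0.027,0],[0,0,0.0146],255],
    [[-0.124,-0.021,0],[0,0,0.0146],255],
    [[-0.125,-0.016,0],[0,0,0.0146],255],
    [[-0.125,-0.01,0],[0,0,0.0146],255],
    [[-0.126,-0.004,0],[0,0,0.0146],255]
  ]
}}

```text
time: 5.45
tool_pos: [0.5279, 0.0613, 0.194]
orientation: [0.688, 0.726, -0.001, -0.001]
force: [0.3, 0.0, -2.7]
width: 0.03
gripper_force: 29.9
```

Call:
{"api": "arm_command", "payload": {
  "rows": [
    [[-0.126,0.001,0],[0,0,0.0146],255],
    [[-0.125,0.007,0],[0,0,0.0146],255],
    [[-0.125,0.013,0],[0,0,0.0146],255],
    [[-0.124,0.019,0],[0,0,0.0147],255],
    [[-0.123,0.024,0],[0,0,0.0146],255]
  ]
}}

```text
time: 5.95
tool_pos: [0.5404, -0.1262, 0.1939]
orientation: [0.766, 0.642, -0.001, -0.001]
force: [0.2, 0.3, -2.2]
width: 0.0298
gripper_force: 29.9
```

Call:
{"api": "arm_command", "payload": {
  "rows": [
    [[-0.08,0.02,0],[0,0,0.01],255],
    [[-0.042,0.01,0],[0,0,0.0047],255],
    [[0,0,0],[0,0,0],255],
    [[0,0,0],[0,0,0],255],
    [[0,0,0],[0,0,0],255]
  ]
}}

```text
time: 6.45
tool_pos: [0.5441, -0.1598, 0.196]
orientation: [0.779, 0.627, 0.0, -0.0]
force: [0.6, 0.3, -2.4]
width: 0.0302
gripper_force: 29.9
```

Run:
```python
from h import *
import pickle
s=ctrl.get_state(); print(s['time'],s['tool_pos'],s['orientation'],s['force'])
c=cams.camera('wrist'); save(c,'w2.png'); pickle.dump(c,open('w2.pkl','wb'))
W=cloud(c); x,y,z=W[...,0],W[...,1],W[...,2]
for nm,q,r,a,b in (('cradle',(.561,-.094),.06,.065,.09),('lever',(.526,-.178),.03,.05,.09)):
    m=(np.hypot(x-q[0],y-q[1])<r)&(z>a)&(z<b); 
    if m.sum()>10:
        P=W[m]; print(nm,m.sum(),cv2.minAreaRect((P[:,:2]*1000).astype(np.float32)),np.percentile(P[:,2],[2,50,98]))
# pack in hand: foot
p=s['tool_pos']; m=(np.hypot(x-p[0],y-p[1])<.035)&(z>.13)&(z<p[2]-.003)
P=W[m]; print('pack',m.sum(), cv2.minAreaRect((P[:,:2]*1000).astype(np.float32)),np.percentile(P[:,2],[1,50,99]))
```

```text
6.45 [ 0.54412703 -0.15983248  0.19596425] [ 7.79235262e-01  6.26731332e-01  2.74378056e-04 -4.09615630e-04] [ 0.58743507  0.3382139  -2.43374999]
cradle 7456 ((561.4906005859375, -93.15274047851562), (85.74510192871094, 66.24629974365234), 77.56949615478516) [0.07501062 0.08014836 0.08161092]
pack 692 ((547.6989135742188, -141.7030487060547), (4.706022262573242, 26.767606735229492), 72.93869018554688) [0.15301619 0.16980411 0.18285785]
```

View pics/w2.png

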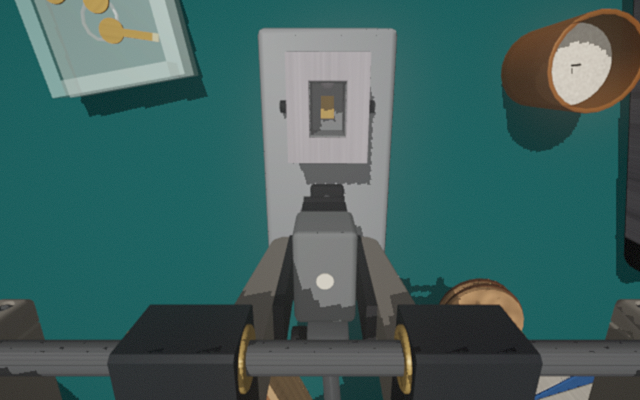

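The wrist view shows the bay mouth at (327,108) and the held pack straight at (325,230). The cradle centre is (561.4, -93.2), yaw -12.5°, mouth about 80.5, so home should be near TCP z 85.5.

```bash
python3 plan.py '[[561.4,-93.2,196,77.5],[561.4,-93.2,145,77.5]]' 255 25
```

```text
[[[0.077, 0.003, 0.0], [0.0, -0.0001, 0.0002], 255], [[0.077, 0.003, 0.0], [0.0, -0.0001, 0.0002], 255], [[0.076, 0.002, 0.0], [0.0, 0.0, 0.0002], 255], [[0.0, 0.0, 0.057], [0.0, 0.0, 0.0], 255], [[0.0, 0.0, 0.057], [0.0, 0.0, 0.0], 255]]
[[[0.0, 0.0, 0.056], [0.0, 0.0, 0.0], 255]]
```

Call:
{"api": "arm_command", "payload": {
  "rows": [
    [[0.077,0.003,0],[0,0,0],255],
    [[0.077,0.003,0],[0,0,0],255],
    [[0.076,0.002,0],[0,0,0],255],
    [[0,0,0.057],[0,0,0],255],
    [[0,0,0.057],[0,0,0],255]
  ],
  "grip_force": 45
}}

```text
time: 7.0
tool_pos: [0.562, -0.093, 0.1622]
orientation: [0.779, 0.627, 0.001, 0.001]
force: [-0.7, -0.7, -2.1]
width: 0.0297
gripper_force: 44.9
```

Call:
{"api": "arm_command", "payload": {
  "rows": [
    [[0,0,0.05],[0,0,0],255],
    [[0,0,0],[0,0,0],255],
    [[0,0,0],[0,0,0],255],
    [[0,0,0],[0,0,0],255]
  ]
}}

```text
time: 7.4
tool_pos: [0.562, -0.0954, 0.1476]
orientation: [0.78, 0.625, 0.001, 0.001]
force: [-0.0, -0.2, -1.1]
width: 0.0295
gripper_force: 44.9
```

```bash
python3 plan.py '[[561.4,-93.2,125,77.5]]' 255 25
python3 -c "
from plant import ctrl
s=ctrl.get_state();print(s['tool_pos'],s['orientation'],s['force'])"
```

```text
[[[0.007, -0.004, 0.075], [0.0005, 0.0, -0.0005], 255]]
[ 0.56200498 -0.0954056   0.1476169 ] [7.80336079e-01 6.25359928e-01 5.18087311e-04 5.44493844e-04] [-0.02941525 -0.19842021 -1.12303707]
```

Call:
{"api": "arm_command", "payload": {
  "rows": [
    [[0.005,-0.002,0.02],[0,0,0],255],
    [[0,0,0.015],[0,0,0],255],
    [[0,0,0.015],[0,0,0],255],
    [[0,0,0.01],[0,0,0],255],
    [[0,0,0],[0,0,0],255]
  ]
}}

```text
time: 7.9
tool_pos: [0.5607, -0.0939, 0.1281]
orientation: [0.78, 0.625, -0.0, -0.0]
force: [-0.1, -0.6, -1.9]
width: 0.0301
gripper_force: 44.9
```

Call:
{"api": "arm_command", "payload": {
  "rows": [
    [[0,0,0.01],[0,0,0],255],
    [[0,0,0.01],[0,0,0],255],
    [[0,0,0],[0,0,0],255]
  ]
}}

```text
time: 8.2
tool_pos: [0.5608, -0.0939, 0.1223]
orientation: [0.78, 0.625, -0.0, -0.0]
force: [-0.3, -0.1, -1.3]
width: 0.0298
gripper_force: 44.9
```

Call:
{"api": "arm_command", "payload": {
  "rows": [
    [[0,0,0.01],[0,0,0],255],
    [[0,0,0.01],[0,0,0],255],
    [[0,0,0],[0,0,0],255]
  ]
}}

```text
time: 8.5
tool_pos: [0.561, -0.0934, 0.1164]
orientation: [0.78, 0.625, 0.0, -0.0]
force: [0.6, 1.5, -3.9]
width: 0.03
gripper_force: 44.9
```

Call:
{"api": "arm_command", "payload": {
  "rows": [
    [[0,0,0.01],[0,0,0],255],
    [[0,0,0.01],[0,0,0],255],
    [[0,0,0],[0,0,0],255]
  ]
}}

```text
time: 8.8
tool_pos: [0.561, -0.0935, 0.1103]
orientation: [0.78, 0.625, 0.0, -0.0]
force: [1.1, 1.6, -3.1]
width: 0.0296
gripper_force: 44.9
```

Free in the well with only slight wall contact. Now small steps onto the ball.

Call:
{"api": "arm_command", "payload": {
  "rows": [
    [[0,0,0.007],[0,0,0],255],
    [[0,0,0.007],[0,0,0],255],
    [[0,0,0],[0,0,0],255]
  ]
}}

```text
time: 9.1
tool_pos: [0.5612, -0.0936, 0.1063]
orientation: [0.78, 0.625, 0.0, -0.0]
force: [0.8, 2.8, -4.6]
width: 0.0297
gripper_force: 44.9
```

Call:
{"api": "arm_command", "payload": {
  "rows": [
    [[0,0,0.005],[0,0,0],255],
    [[0,0,0],[0,0,0],255]
  ]
}}

```text
time: 9.3
tool_pos: [0.5612, -0.0936, 0.105]
orientation: [0.78, 0.625, 0.0, -0.0]
force: [0.9, 1.9, -3.5]
width: 0.0295
gripper_force: 44.9
```

Call:
{"api": "arm_command", "payload": {
  "rows": [
    [[0,0,0.005],[0,0,0],255],
    [[0,0,0],[0,0,0],255]
  ]
}}

```text
time: 9.5
tool_pos: [0.5613, -0.0936, 0.1035]
orientation: [0.78, 0.625, 0.0, -0.0]
force: [2.0, 3.5, -0.7]
width: 0.0296
gripper_force: 44.9
```

Call:
{"api": "arm_command", "payload": {
  "rows": [
    [[0.002,0.001,0.003],[0,0,0],255],
    [[0,0,0],[0,0,0],255]
  ]
}}

```text
time: 9.7
tool_pos: [0.5614, -0.0935, 0.1025]
orientation: [0.78, 0.625, -0.0, 0.0]
force: [0.6, 1.2, -2.2]
width: 0.0296
gripper_force: 44.9
```

Call:
{"api": "arm_command", "payload": {
  "rows": [
    [[0,0,0.004],[0,0,0],255],
    [[0,0,0],[0,0,0],255]
  ]
}}

```text
time: 9.9
tool_pos: [0.5615, -0.0935, 0.1013]
orientation: [0.78, 0.625, -0.0, 0.0]
force: [0.7, 2.0, -2.1]
width: 0.0296
gripper_force: 44.9
```

Call:
{"api": "arm_command", "payload": {
  "rows": [
    [[0,0,0.004],[0,0,0],255],
    [[0,0,0],[0,0,0],255]
  ]
}}

```text
time: 10.1
tool_pos: [0.5617, -0.0935, 0.1006]
orientation: [0.78, 0.625, 0.0, 0.0]
force: [-0.5, 2.3, 1.9]
width: 0.0292
gripper_force: 44.9
```

Call:
{"api": "arm_command", "payload": {
  "rows": [
    [[0,0,0.003],[0,0,0],255],
    [[0,0,0],[0,0,0],255]
  ]
}}

```text
time: 10.3
tool_pos: [0.5619, -0.0935, 0.1]
orientation: [0.78, 0.625, 0.0, 0.0]
force: [-0.4, 2.7, 5.3]
width: 0.0295
gripper_force: 44.9
```

Call:
{"api": "arm_command", "payload": {
  "rows": [
    [[0,0,0.003],[0,0,0],255],
    [[0,0,0],[0,0,0],255]
  ]
}}

```text
time: 10.5
tool_pos: [0.5621, -0.0935, 0.0991]
orientation: [0.78, 0.625, 0.0, 0.001]
force: [0.0, 2.8, 4.0]
width: 0.0296
gripper_force: 44.9
```

Call:
{"api": "arm_command", "payload": {
  "rows": [
    [[0,0,0.003],[0,0,0],255],
    [[0,0,0],[0,0,0],255]
  ]
}}

```text
time: 10.7
tool_pos: [0.5622, -0.0935, 0.0983]
orientation: [0.78, 0.625, 0.0, 0.001]
force: [0.2, 1.9, 5.3]
width: 0.0294
gripper_force: 44.9
```

Call:
{"api": "arm_command", "payload": {
  "rows": [
    [[0,0,0.003],[0,0,0],255],
    [[0,0,0],[0,0,0],255]
  ]
}}

```text
time: 10.9
tool_pos: [0.5623, -0.0936, 0.0975]
orientation: [0.78, 0.625, 0.0, 0.001]
force: [-0.5, 1.4, 4.9]
width: 0.0293
gripper_force: 44.9
```

Call:
{"api": "arm_command", "payload": {
  "rows": [
    [[0,0,0.003],[0,0,0],255],
    [[0,0,0],[0,0,0],255]
  ]
}}

```text
time: 11.1
tool_pos: [0.5623, -0.0936, 0.0967]
orientation: [0.78, 0.625, 0.0, 0.001]
force: [-0.3, 1.7, 5.9]
width: 0.0301
gripper_force: 44.9
```

Call:
{"api": "arm_command", "payload": {
  "rows": [
    [[0,0,0.003],[0,0,0],255],
    [[0,0,0],[0,0,0],255]
  ]
}}

```text
time: 11.3
tool_pos: [0.5623, -0.0936, 0.0959]
orientation: [0.78, 0.625, 0.0, 0.001]
force: [-0.3, 1.7, 6.3]
width: 0.0296
gripper_force: 44.9
```

Call:
{"api": "arm_command", "payload": {
  "rows": [
    [[0,0,0.003],[0,0,0],255],
    [[0,0,0],[0,0,0],255]
  ]
}}

```text
time: 11.5
tool_pos: [0.5623, -0.0936, 0.0949]
orientation: [0.78, 0.625, 0.0, 0.001]
force: [-0.1, 2.7, 6.2]
width: 0.0295
gripper_force: 44.9
```

Call:
{"api": "arm_command", "payload": {
  "rows": [
    [[0,0,0.003],[0,0,0],255],
    [[0,0,0],[0,0,0],255]
  ]
}}

```text
time: 11.7
tool_pos: [0.5623, -0.0935, 0.0938]
orientation: [0.78, 0.625, 0.001, 0.001]
force: [0.2, 2.5, 3.4]
width: 0.0298
gripper_force: 44.9
```

Call:
{"api": "arm_command", "payload": {
  "rows": [
    [[0,0,0.003],[0,0,0],255],
    [[0,0,0],[0,0,0],255]
  ]
}}

```text
time: 11.9
tool_pos: [0.5623, -0.0936, 0.0928]
orientation: [0.78, 0.625, 0.0, 0.001]
force: [0.7, 3.0, 5.5]
width: 0.0297
gripper_force: 44.9
```

Call:
{"api": "arm_command", "payload": {
  "rows": [
    [[0,0,0.003],[0,0,0],255],
    [[0,0,0],[0,0,0],255]
  ]
}}

```text
time: 12.1
tool_pos: [0.5623, -0.0936, 0.0918]
orientation: [0.78, 0.625, 0.001, 0.001]
force: [0.1, 3.0, 4.7]
width: 0.03
gripper_force: 44.9
```

```bash
cat > ck.py <<'E'
from h import *
import pickle
c=cams.camera('scene'); pickle.dump(c,open('s_now.pkl','wb'))
o=pickle.load(open('scene.pkl','rb'))
for n,cc in (('before',o),('now',c)):
    W=cloud(cc); th=np.radians(-12.5); d=W[...,:2]-[.5614,-.0932]
    lx=d@[np.cos(th),np.sin(th)]; ly=d@[-np.sin(th),np.cos(th)]; z=W[...,2]
    ring=(np.abs(lx)<.031)&(np.abs(ly)<.041)&((lx>.02)|(np.abs(ly)>.03))&(z>.055)&(z<.086)
    print(n,'collar',ring.sum(),np.percentile(z[ring],[25,50,75,95]).round(4))
    pk=(np.abs(lx)<.02)&(np.abs(ly)<.03)&(z>.087)&(z<.15)
    if pk.sum()>5: print(' head',pk.sum(),np.percentile(z[pk],[2,10,50,90,98]).round(4))
E
python3 ck.py
```

```text
before collar 309 [0.0781 0.0797 0.0808 0.0819]
now collar 265 [0.0781 0.0796 0.0808 0.0822]
 head 41 [0.0885 0.0897 0.0956 0.1021 0.1058]
```

Call:
{"api": "arm_command", "payload": {
  "rows": [
    [[0,0,0.003],[0,0,0],255],
    [[0,0,0],[0,0,0],255]
  ]
}}

```text
time: 12.35
tool_pos: [0.5622, -0.0935, 0.0905]
orientation: [0.78, 0.625, 0.001, 0.001]
force: [2.3, 2.2, 1.9]
width: 0.0299
gripper_force: 44.9
```

Call:
{"api": "arm_command", "payload": {
  "rows": [
    [[0,0,0.003],[0,0,0],255],
    [[0,0,0],[0,0,0],255]
  ]
}}

```text
time: 12.55
tool_pos: [0.562, -0.0934, 0.0894]
orientation: [0.78, 0.625, 0.0, 0.0]
force: [3.4, 1.6, 2.1]
width: 0.0298
gripper_force: 44.9
```

Call:
{"api": "arm_command", "payload": {
  "rows": [
    [[0,0,0.003],[0,0,0],255],
    [[0,0,0],[0,0,0],255]
  ]
}}

```text
time: 12.75
tool_pos: [0.562, -0.0935, 0.0887]
orientation: [0.78, 0.625, 0.0, 0.0]
force: [3.0, 0.7, 2.6]
width: 0.0297
gripper_force: 44.9
```

Call:
{"api": "arm_command", "payload": {
  "rows": [
    [[0,0,0.003],[0,0,0],255],
    [[0,0,0],[0,0,0],255]
  ]
}}

```text
time: 12.95
tool_pos: [0.562, -0.0935, 0.088]
orientation: [0.78, 0.625, 0.0, 0.0]
force: [1.4, 1.5, 3.8]
width: 0.0298
gripper_force: 44.9
```

Call:
{"api": "arm_command", "payload": {
  "rows": [
    [[0,0,0.002],[0,0,0],255],
    [[0,0,0],[0,0,0],255]
  ]
}}

```text
time: 13.15
tool_pos: [0.562, -0.0935, 0.0875]
orientation: [0.78, 0.625, 0.0, 0.0]
force: [2.2, 1.2, 6.1]
width: 0.0298
gripper_force: 44.9
```

Call:
{"api": "arm_command", "payload": {
  "rows": [
    [[0,0,0.002],[0,0,0],255],
    [[0,0,0],[0,0,0],255]
  ]
}}

```text
time: 13.35
tool_pos: [0.562, -0.0934, 0.0869]
orientation: [0.78, 0.625, 0.0, 0.0]
force: [2.2, 2.0, 6.0]
width: 0.0291
gripper_force: 44.9
```

Call:
{"api": "arm_command", "payload": {
  "rows": [
    [[0,0,0.002],[0,0,0],255],
    [[0,0,0],[0,0,0],255]
  ]
}}

```text
time: 13.55
tool_pos: [0.562, -0.0934, 0.0863]
orientation: [0.78, 0.625, 0.0, 0.0]
force: [2.1, 2.0, 5.1]
width: 0.0293
gripper_force: 44.9
```

Call:
{"api": "arm_command", "payload": {
  "rows": [
    [[0,0,0.002],[0,0,0],255],
    [[0,0,0],[0,0,0],255]
  ]
}}

```text
time: 13.75
tool_pos: [0.562, -0.0934, 0.0857]
orientation: [0.78, 0.625, 0.0, 0.0]
force: [1.7, 1.5, 5.1]
width: 0.0295
gripper_force: 44.9
```

Call:
{"api": "arm_command", "payload": {
  "rows": [
    [[0,0,0.002],[0,0,0],255],
    [[0,0,0],[0,0,0],255]
  ]
}}

```text
time: 13.95
tool_pos: [0.562, -0.0935, 0.0855]
orientation: [0.78, 0.625, 0.0, 0.001]
force: [0.2, 1.8, 9.4]
width: 0.0298
gripper_force: 44.9
```

Call:
{"api": "arm_command", "payload": {
  "rows": [
    [[0,0,0.001],[0,0,0],255],
    [[0,0,0],[0,0,0],255]
  ]
}}

```text
time: 14.15
tool_pos: [0.562, -0.0935, 0.0855]
orientation: [0.78, 0.625, 0.0, 0.001]
force: [-0.6, 0.8, 11.7]
width: 0.0294
gripper_force: 44.9
```

Call:
{"api": "arm_command", "payload": {
  "rows": [
    [[0,0,0.001],[0,0,0],255],
    [[0,0,0],[0,0,0],255]
  ]
}}

```text
time: 14.35
tool_pos: [0.562, -0.0935, 0.0855]
orientation: [0.78, 0.625, 0.0, 0.001]
force: [-0.4, 2.4, 14.2]
width: 0.0296
gripper_force: 44.9
```

Hard stop at 85.5, as predicted for home. I'll unload a little, release and verify.

Call:
{"api": "arm_command", "payload": {
  "rows": [
    [[0,0,-0.002],[0,0,0],255],
    [[0,0,0],[0,0,0],60],
    [[0,0,0],[0,0,0],60],
    [[0,0,0],[0,0,0],60],
    [[0,0,0],[0,0,0],60]
  ]
}}

```text
time: 14.85
tool_pos: [0.5607, -0.0937, 0.084]
orientation: [0.78, 0.625, -0.001, -0.001]
force: [0.2, -0.2, -0.1]
width: 0.06
gripper_force: 0.0
```

Call:
{"api": "arm_command", "payload": {
  "rows": [
    [[0,0,0],[0,0,0],60],
    [[0,0,-0.05],[0,0,0],60],
    [[0,0,-0.1],[0,0,0],60],
    [[0,0,-0.12],[0,0,0],60],
    [[0,0,-0.12],[0,0,0],60]
  ]
}}

```text
time: 15.35
tool_pos: [0.5613, -0.0931, 0.2038]
orientation: [0.78, 0.626, 0.0, -0.0]
force: [0.7, -0.5, -0.1]
width: 0.0705
gripper_force: 0.0
```

Call:
{"api": "arm_command", "payload": {
  "rows": [
    [[-0.16,0,0],[0,0,0],60],
    [[-0.1,0,0],[0,0,0],60],
    [[0,0,0],[0,0,0],60],
    [[0,0,0],[0,0,0],60]
  ]
}}

```text
time: 15.75
tool_pos: [0.5445, -0.1699, 0.2026]
orientation: [0.781, 0.625, 0.0, 0.0]
force: [0.1, 0.6, -1.0]
width: 0.0701
gripper_force: 0.0
```

Run:
```python
from h import *
s=ctrl.get_state(); print(s['time'],s['tool_pos'],s['orientation'],s['force'],s['width'])
for n in ['scene','wrist']:
    c=cams.camera(n); save(c,n+'3.png',*(((200,160,360,290),4) if n=='scene' else ()))
    W=cloud(c); th=np.radians(-12.5); d=W[...,:2]-[.5614,-.0932]
    lx=d@[np.cos(th),np.sin(th)]; ly=d@[-np.sin(th),np.cos(th)]; z=W[...,2]
    ring=(np.abs(lx)<.031)&(np.abs(ly)<.041)&((lx>.02)|(np.abs(ly)>.03))&(z>.06)&(z<.086)
    top=(np.abs(lx)<.013)&(np.abs(ly)<.022)&(z>.1)&(z<.14)
    P=W[top]
    print(n,'collar',ring.sum(),np.median(z[ring]),'top',top.sum(),np.median(z[top]) if top.any() else 0, P.mean(0) if len(P) else 0)
    lv=(np.abs(lx)<.035)&(np.abs(ly+.09)<.013)&(z>.06)&(z<.085)
    if lv.any(): print(' lever lx,ly,z', np.median(lx[lv]),np.median(ly[lv]),lx[lv].min(),lx[lv].max(),np.percentile(z[lv],[50,98]),lv.sum())
```

```text
15.75 [ 0.54446267 -0.16990247  0.20255758] [7.80853533e-01 6.24714013e-01 2.99773810e-04 2.68515176e-04] [ 0.12412512  0.6359286  -0.97008976] 0.07008187330427519
scene collar 285 0.07957252590913136 top 142 0.11224936555166398 [ 0.56152512 -0.09378091  0.11205171]
 lever lx,ly,z -0.012596828391056258 -0.08976811138778984 -0.02324986842809013 -0.0072613140978497704 [0.07538117 0.0810843 ] 43
wrist collar 3193 0.08020517405528485 top 2276 0.11225206857582258 [ 0.5614873  -0.09273499  0.11226283]
 lever lx,ly,z -0.015807919696099317 -0.0878453194375457 -0.02330041207986787 -0.007411360633910224 [0.07769938 0.08085795] 257
```

View pics/scene3.png

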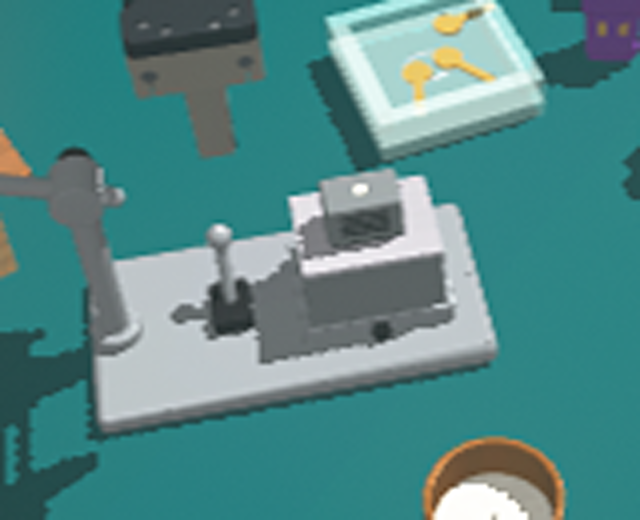

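The pack stands with its head 32.0 mm above the collar (80.2 to 112.2), so it is home and held after release. In the crop the lever at (222,240) still leans to -x, its tip at lamp x -15 mm and ball centre at about z 73. Next I close the fingers and go to its -x side.

```bash
python3 plan.py '[[483.6,-167.1,200,77.5],[483.6,-167.1,62,77.5]]' 255 35
```

```text
[[[-0.02, -0.1, 0.004], [0.0001, -0.0001, 0.0], 255], [[-0.021, -0.1, 0.003], [0.0001, -0.0001, 0.0001], 255], [[0.0, 0.0, 0.115], [0.0, 0.0, 0.0], 255], [[0.0, 0.0, 0.115], [0.0, 0.0, 0.0], 255], [[0.0, 0.0, 0.115], [0.0, 0.0, 0.0], 255]]
[[[0.0, 0.0, 0.115], [0.0, 0.0, 0.0], 255]]
```

Call:
{"api": "arm_command", "payload": {
  "rows": [
    [[-0.02,-0.1,0],[0,0,0],255],
    [[-0.021,-0.1,0],[0,0,0],255],
    [[0,0,0],[0,0,0],255],
    [[0,0,0],[0,0,0],255],
    [[0,0,0],[0,0,0],255]
  ],
  "grip_force": 20
}}

```text
time: 16.35
tool_pos: [0.4846, -0.1677, 0.2021]
orientation: [0.78, 0.626, 0.001, 0.0]
force: [-0.2, 0.6, -0.2]
width: 0.0324
gripper_force: 0.0
```

Call:
{"api": "arm_command", "payload": {
  "rows": [
    [[0,0,0],[0,0,0],255],
    [[0,0,0],[0,0,0],255],
    [[0,0,0],[0,0,0],255],
    [[0,0,0.1],[0,0,0],255],
    [[0,0,0],[0,0,0],255]
  ]
}}

```text
time: 16.85
tool_pos: [0.4812, -0.1679, 0.169]
orientation: [0.78, 0.625, -0.001, -0.003]
force: [-0.7, 0.3, 0.2]
width: 0.0005
gripper_force: 0.0
```

```bash
python3 plan.py '[[483.6,-167.1,62,77.5]]' 255 35
```

```text
[[[0.001, 0.002, 0.089], [-0.0005, -0.0001, -0.0001], 255], [[0.001, 0.002, 0.089], [-0.0004, -0.0001, -0.0001], 255], [[0.001, 0.002, 0.089], [-0.0005, -0.0001, -0.0001], 255], [[0.001, 0.003, 0.09], [-0.0004, 0.0, -0.0001], 255]]
```

Descend, then push along tool +y (lamp +x).

Call:
{"api": "arm_command", "payload": {
  "rows": [
    [[0,0,0.09],[0,0,0],255],
    [[0,0,0.1],[0,0,0],255],
    [[0,0,0.1],[0,0,0],255],
    [[0,0,0.07],[0,0,0],255],
    [[0,0,0],[0,0,0],255]
  ]
}}

```text
time: 17.35
tool_pos: [0.4817, -0.1679, 0.0618]
orientation: [0.78, 0.625, -0.001, -0.002]
force: [0.1, 0.1, 0.3]
width: 0.0004
gripper_force: 0.0
```

Call:
{"api": "arm_command", "payload": {
  "rows": [
    [[0,0.02,0],[0,0,0],255],
    [[0,0.02,0],[0,0,0],255],
    [[0,0.02,0],[0,0,0],255],
    [[0,0.02,0],[0,0,0],255],
    [[0,0,0],[0,0,0],255]
  ]
}}

```text
time: 17.85
tool_pos: [0.5077, -0.1739, 0.0642]
orientation: [0.78, 0.625, 0.0, 0.001]
force: [-0.0, 0.1, -0.2]
width: -0.0001
gripper_force: 0.0
```

Call:
{"api": "arm_command", "payload": {
  "rows": [
    [[0,0.02,0],[0,0,0],255],
    [[0,0.02,0],[0,0,0],255],
    [[0,0.02,0],[0,0,0],255],
    [[0,0,0],[0,0,0],255]
  ]
}}

```text
time: 18.25
tool_pos: [0.5256, -0.1778, 0.0637]
orientation: [0.78, 0.625, 0.001, 0.001]
force: [-0.3, -0.1, -0.7]
width: 0.001
gripper_force: 0.0
```

Run:
```python
from h import *
c=cams.camera('scene'); save(c,'scene4.png',(180,140,360,290),4)
```

```text
(no output)
```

View pics/scene4.png

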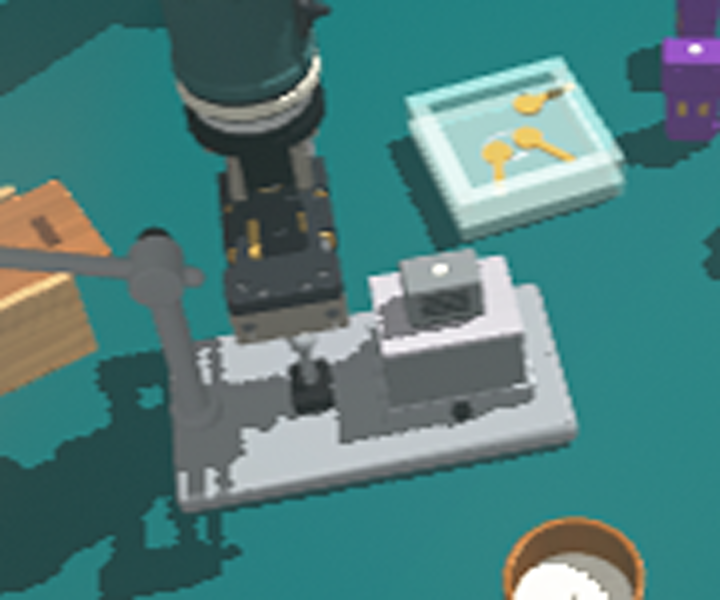

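The crop shows the finger against the lever, whose ball (305,342) has swung towards +x compared with before. I'll keep pushing to the stop.

Call:
{"api": "arm_command", "payload": {
  "rows": [
    [[0,0.01,0],[0,0,0],255],
    [[0,0.01,0],[0,0,0],255],
    [[0,0,0],[0,0,0],255]
  ]
}}

```text
time: 18.6
tool_pos: [0.5304, -0.1789, 0.0636]
orientation: [0.78, 0.625, 0.0, -0.0]
force: [0.2, -0.4, -0.6]
width: 0.0002
gripper_force: 0.1
```

Call:
{"api": "arm_command", "payload": {
  "rows": [
    [[0,0.01,0],[0,0,0],255],
    [[0,0,0],[0,0,0],255]
  ]
}}

```text
time: 18.8
tool_pos: [0.5332, -0.1795, 0.0635]
orientation: [0.78, 0.625, -0.0, -0.0]
force: [-1.0, 0.5, -0.7]
width: 0.0003
gripper_force: 0.3
```

Call:
{"api": "arm_command", "payload": {
  "rows": [
    [[0,0.006,0],[0,0,0],255],
    [[0,0,0],[0,0,0],255]
  ]
}}

```text
time: 19.0
tool_pos: [0.5348, -0.1799, 0.0635]
orientation: [0.78, 0.625, -0.0, -0.0]
force: [-0.7, -0.2, -0.9]
width: 0.0005
gripper_force: 0.5
```

Call:
{"api": "arm_command", "payload": {
  "rows": [
    [[0,0.006,0],[0,0,0],255],
    [[0,0,0],[0,0,0],255]
  ]
}}

```text
time: 19.2
tool_pos: [0.5366, -0.1804, 0.0636]
orientation: [0.78, 0.625, -0.0, -0.0]
force: [-1.4, 1.1, -0.8]
width: 0.0002
gripper_force: 0.5
```

Call:
{"api": "arm_command", "payload": {
  "rows": [
    [[0,0.005,0],[0,0,0],255],
    [[0,0,0],[0,0,0],255]
  ]
}}

```text
time: 19.4
tool_pos: [0.5381, -0.1807, 0.0636]
orientation: [0.78, 0.625, -0.0, 0.0]
force: [-1.8, 0.7, -1.5]
width: 0.0008
gripper_force: 0.6
```

Call:
{"api": "arm_command", "payload": {
  "rows": [
    [[0,0.005,0],[0,0,0],255],
    [[0,0,0],[0,0,0],255]
  ]
}}

```text
time: 19.6
tool_pos: [0.5396, -0.181, 0.0636]
orientation: [0.78, 0.625, 0.0, 0.0]
force: [-0.9, 0.1, -1.4]
width: 0.0003
gripper_force: 0.6
```

Call:
{"api": "arm_command", "payload": {
  "rows": [
    [[0,0.005,0],[0,0,0],255],
    [[0,0,0],[0,0,0],255]
  ]
}}

```text
time: 19.8
tool_pos: [0.5411, -0.1813, 0.0637]
orientation: [0.78, 0.625, 0.0, 0.0]
force: [-0.8, -0.3, -0.7]
width: 0.0003
gripper_force: 0.6
```

Call:
{"api": "arm_command", "payload": {
  "rows": [
    [[0,0.005,0],[0,0,0],255],
    [[0,0,0],[0,0,0],255]
  ]
}}

```text
time: 20.0
tool_pos: [0.5426, -0.1817, 0.0637]
orientation: [0.78, 0.625, 0.0, 0.0]
force: [-1.3, 0.2, -0.7]
width: 0.0003
gripper_force: 0.6
```

Call:
{"api": "arm_command", "payload": {
  "rows": [
    [[0,0.005,0],[0,0,0],255],
    [[0,0,0],[0,0,0],255]
  ]
}}

```text
time: 20.2
tool_pos: [0.5429, -0.1818, 0.0635]
orientation: [0.78, 0.625, -0.001, -0.001]
force: [-4.8, 1.0, 1.5]
width: 0.0003
gripper_force: 2.6
```

The lever is on its stop: force is rising and motion has ceased. One more small nudge, then retreat and check.

Call:
{"api": "arm_command", "payload": {
  "rows": [
    [[0,0.003,0],[0,0,0],255],
    [[0,0,0],[0,0,0],255],
    [[0,0,0],[0,0,0],255]
  ]
}}

```text
time: 20.5
tool_pos: [0.543, -0.1818, 0.0634]
orientation: [0.78, 0.625, -0.001, -0.001]
force: [-6.1, 2.1, 3.3]
width: 0.0005
gripper_force: 3.6
```

Call:
{"api": "arm_command", "payload": {
  "rows": [
    [[0,-0.04,0],[0,0,0],255],
    [[0,-0.08,0],[0,0,0],255],
    [[0,-0.08,0],[0,0,0],255],
    [[0,0,-0.12],[0,0,0],255],
    [[0,0,-0.15],[0,0,0],255]
  ]
}}

```text
time: 21.0
tool_pos: [0.4848, -0.1686, 0.1445]
orientation: [0.78, 0.625, -0.0, -0.001]
force: [1.4, -1.0, 0.5]
width: 0.0003
gripper_force: 0.0
```

Call:
{"api": "arm_command", "payload": {
  "rows": [
    [[0,0,-0.15],[0,0,0],255],
    [[0,0,-0.1],[0,0,0],255],
    [[0,-0.1,0],[0,0,0],255],
    [[0,0,0],[0,0,0],255],
    [[0,0,0],[0,0,0],255]
  ]
}}

```text
time: 21.5
tool_pos: [0.4572, -0.1629, 0.2203]
orientation: [0.78, 0.625, 0.0, 0.001]
force: [-0.2, -0.1, -0.3]
width: 0.0003
gripper_force: 0.0
```

Run:
```python
from h import *
c=cams.camera('top'); 
th=np.radians(-12.5)
for n in ['top','scene']:
    c=cams.camera(n)
    if n=='scene': save(c,'scene5.png')
    W=cloud(c); d=W[...,:2]-[.5614,-.0932]
    lx=d@[np.cos(th),np.sin(th)]; ly=d@[-np.sin(th),np.cos(th)]; z=W[...,2]
    ring=(np.abs(lx)<.031)&(np.abs(ly)<.041)&((lx>.02)|(np.abs(ly)>.03))&(z>.06)&(z<.086)
    top=(np.abs(lx)<.013)&(np.abs(ly)<.022)&(z>.1)&(z<.14)
    lv=(np.abs(lx)<.04)&(np.abs(ly+.09)<.013)&(z>.06)&(z<.085)
    print(n,np.median(z[ring]),np.median(z[top]),'lever',lv.sum(),np.median(lx[lv]),lx[lv].min(),lx[lv].max(),np.percentile(z[lv],98))
```

```text
top 0.08121817975917023 0.11295922760597411 lever 25 0.020801100958990428 0.014160395695716208 0.028146498269384396 0.07914781145051449
scene 0.07967913086108758 0.11215554300367972 lever 34 0.025002348507156116 0.017767189395136527 0.029770601086772035 0.07794324905782742
```

View pics/scene5.png

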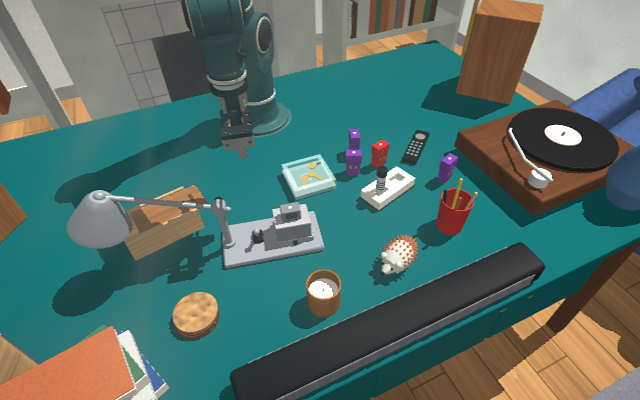

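The final scene shows the pack home in the bay (290,215) and the lever over to +x (255,238), ball at lamp x +21 to +22 mm. The torch is still in the charger (381,180), the other items are undisturbed and the arm is clear.

```bash
python3 -c "
from plant import ctrl
print(ctrl.job_done())"
```

```text
the job is handed in; nothing more can be done
None
```

The pack is fully home in the lamp's bay and stayed there when let go, though I judged that by the hard stop and its height because no distinct click showed in the force readings. The lever is over to its on stop, nothing else was moved, and the job was handed in at about 21.6 s.

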